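Turn the cam to its low point, then push the contact slide home

TASK

The contact slide of the test jig must go fully home towards the resistor in the nest, but the high rim of the cam plate blocks its roller. With the fingertips push the cam's lever round until the notch in the cam, its low point, faces the roller squarely, and only then push the slide forward as far as it will go, and leave it there. Lift nothing, and leave the resistor in its nest and the things standing round the jig where they are.

Things in the scene. Friction and masses are not known exactly. Their poses are not given: they have to be found in the camera images.
- jig: Fixed test jig on a grey base plate 250 (x) x 240 (y) x 12 mm. Origin: centre of the plate's underside, on the table. x: the way the slide is pushed home (away from the robot); y: to the cam side (left); yaw within 0.3 rad. Jig offsets below are mm in this frame. The slide runs at y -40 between rails 34 mm high (y -90 to 10, x -95 to 5).
- cam_pivot (a point): On the cam's upright pivot axis, jig x 40, y 50, 32 mm above the table. The cam plate (14 to 26 mm above the table) is a disc of radius 40 mm with one notch, its low point: floor 22 mm from the axis, 18 mm wide, 34 mm wide at the mouth. The notch lies a quarter turn counter-clockwise (from above) from the lever. Hub and bolt end 42 mm above the table.
- lever_peg (a point): On the axis of the black upright peg at the lever's end, 85 mm from the pivot, 58 mm above the table. Peg radius 8 mm, from 38 to 76 mm above the table; the flat lever under it is 16 mm wide, 30 to 38 mm above the table. Push the peg along its circle, clockwise from above (forward); 1 to 3 N moves it and it stays where left.
- cam (a joint): Cam angle, rad, counter-clockwise from above positive. 0: lever along jig +y, square to the slide's travel, notch facing the roller squarely (low point). Starts at 0.75 to 1.2, lever pointing back and left, high rim before the roller. Turns from -0.6 to 1.4, so it can be turned too far; the roller enters the notch freely within about 0.25 of 0.
- roller (a point): Centre of the slide's upright follower roller (radius 6 mm, 14 to 26 mm above the table), at jig x -24, y 50 with the slide back. A cross arm behind it (top 34 mm above the table, 14 mm wide in x) joins it to the slide. The slide's probe block (top 46 mm above the table) stands at jig x -24 to -8, y -65 to -15 with the slide back.
- push_plate (a point): Middle of the rear (robot-side) face of the slide's upright push plate, 45 mm above the table, at jig x -92, y -40 with the slide back. The plate is 66 mm wide (y), 8 mm thick, its top 59 mm above the table; the base plate (top 12 mm) reaches back to jig x -125. Push along jig +x; 3 to 6 N moves the slide, which stays where left.
- slide (a joint): Travel of the slide along jig +x, m: 0 fully back (starts at 0 to 0.003), 0.036 fully home against its stop. With the cam's high rim before the roller it is blocked at about 0.018.
- resistor: Finned aluminium power resistor, body 34 x 28 x 12 mm, lying loose in the nest at jig x 75, y -40. Origin: centre of its underside, 12 mm above the table. To be left there.
- std_resistor: Bystander: green reference resistor can, diameter 48, height 69 mm, upright; origin at the centre of its foot. Loose, beside the jig.
- tape_black: Bystander: black tape roll, diameter 63, height 18 mm, lying flat; origin at the centre of its underside. Loose, beside the jig.
- coil: Bystander: wound bobbin with black flanges, 58 x 38 x 29 mm; origin at its underside. Loose, beside the jig.
Things that resemble listed ones, but are neither listed nor needed, are in the scene too. What is meant by the resistor is not red, and is the larger of those in its own colour.

How it is judged (in metres and radians):
On the way, in this order (a step that is already met when the one before it is completed fails the run):
1. the cam is turned to its low point (within 0.3 rad) while the slide is still back (value of joint cam between -0.3 and 0.3 rad and value of joint slide below 0.012 m), for 0.2 s.
2. the slide is pushed home with the cam at its low point (value of joint cam between -0.3 and 0.3 rad and value of joint slide above 0.033 m), for 0.2 s.
At the end, for the whole second after the job is handed in: The slide rests within 3 mm of fully home, the cam is within 0.3 rad of its low point, and the resistor lies in its nest (within 6 mm of the nest's centre, not raised by more than 4 mm) (all of step 2 and velocity of joint slide between -0.005 and 0.005 m/s and x of resistor in the frame of jig between 0.069 and 0.081 m and y of resistor in the frame of jig between -0.046 and -0.034 m and z of resistor in the frame of jig below 0.016 m); the robot touches nothing.
It fails at once if the slide is pushed forward (over 12 mm) while the cam is not at its low point (value of joint slide above 0.012 m and (value of joint cam above 0.4 rad or value of joint cam below -0.4 rad)).
It fails at once if the resistor is lifted from its nest by more than 8 mm (height (world z) of resistor above 0.02 m).
It fails at once if the reference resistor can is lifted or moved by more than 25 mm (distance of std_resistor from where it was at the start of the episode above 0.025 m).
It fails at once if the tape roll is lifted or moved by more than 25 mm (distance of tape_black from where it was at the start of the episode above 0.025 m).
It fails at once if the coil bobbin is lifted or moved by more than 25 mm (distance of coil from where it was at the start of the episode above 0.025 m).
It also fails if it takes over 54 s, if anything falls off the work surface, if the arm or the gripper's body presses on something with over 40 N, if the wrist force passes 120 N, or if a joint passes its speed limit or range.

ROBOT

A 7-joint arm with a two-finger parallel gripper is mounted at the origin on a cart in front of the work surface, level with it; the furniture and walls round the work are solid. World frame = base frame: x ahead of the robot, y to its left, z up, the work surface at z = 0. Lengths are in mm, angles in rad, forces in N, time in s.
With the tool pointing down it reaches from about 400 to 875 mm from the base axis. Payload 4.4 kg.
Tool frame: the origin (TCP) lies at the very end of the fingers, on their centre line; the grasp point (between the pads) lies 19 mm behind it; z points along the fingers, x is the direction in which the jaws open and shut, and the axes are right-handed (so a half turn about z gives the same grasp; the last joint's range is limited). The gripper opens to 85 mm and grips with 20 to 120 N. Pads are 22 mm wide; open, the fingers measure 114 mm over their backs; the gripper's body (76 mm by 85 mm) begins 54 mm behind the grasp point. The pads swing forward as they close: fully open they stand 13 mm farther back than shut.
Start: joints at [1.126, 0.628, 0.038, 1.517, -0.027, 0.996, -0.02], TCP at [240.403, -603.924, 200.513] pointing down, gripper open.
Joint ranges: [-3.06, 3.06], [-0.37, 2.12], [-1.25, 1.32], [0.18, 2.47], [-1.1, 4.24], [0.23, 1.98], [-2.94, 2.94]. Speed limits (rad/s): [2.57, 2.57, 3.14, 3.14, 3.14, 3.14, 3.14].

INTERFACE

Orientations are given as [roll, pitch, yaw] about the fixed x, y, z axes, in that order (R = Rz(yaw) Ry(pitch) Rx(roll)).
In Python, from cell import telemetry, get_image, get_calibration, ctrl gives the robot as it stands. The module is installed in compiled form; this text tells all that it offers.
- The arm moves only by the tool arm_command, never from a script. Its arguments are lists of equal length, an entry for each row: "rot": the turn, a rotation vector about the world's x, y, z in degrees, a list of three; "slide": the shift along the world's x, y, z in mm, a list of three; "gripper": the finger opening in mm, from 0 to 85.4. A call has 1 to 5 rows; each row shifts and turns the pose as measured when the row begins; what a row does not reach is not made up. A row lasts 1/12 s, in which the tool goes at most 41.7 mm and 7.16 degrees, less where a joint would pass 70% of its speed; a pose out of reach is approached as far as the arm can. A call with a gripper value outside its range is refused whole. The fingers move at their own pace and stop on an object; the grip force is fixed at half the most. Time passes only in rows, so rows that do not move let the fingers close. It gives the time, the measured TCP pose, the force and the opening at its end, in the units of the state.
- telemetry.read_state(): the state, without advancing time (a new reading comes with each control period).
- get_image(name): name is "side" or "top" or "wrist"; returns (picture, depth): 400x640x3 uint8, red, green, blue; 400x640 float32, mm along the optical axis (not along the pixel's ray), 0 where there is no reading.
- get_calibration(name): a dict with "fx", "fy", "cx", "cy" (pixels), "xyz" and "attitude" of the camera in the world. Camera axes: x right, y up, looking along -z (the intrinsics and any distortion apply to the point x, -y, -z); pixel columns grow to the right and rows downward; lengths in mm; the calibration is good to about 2 mm. A picture is of the moment at which its call begins: read the wrist's pose just before it. get_calibration takes no time and is no camera call; for the wrist camera it gives the pose at the moment of the call.
- ctrl.finish_job(): hands the job in, once; it reports no verdict.
The state is a dict: "clock": time; "qpos": joint angles; "qd": joint speeds; "tau": joint torques, N m; "eef_pos": TCP position; "tool_rot": TCP orientation; "force": force on the tool from outside, world axes, zero at the start; "torque": the same for the moment, N m; "width": finger opening in mm.
Only numpy, scipy, OpenCV 4.12 (cv2) and the standard library are available. Lean on these libraries where they do the work, as an engineer would, in place of code of your own. Each camera call takes 0.05 s, during which the arm holds its last target.

## Working session

There is one attempt and no reset: what is moved stays moved. The work goes in short steps, Python scripts to look and compute and a tool call to move; the robot and the scene stay as the last step left them, time stands still between calls to the robot, and variables do not carry over. Pictures are saved under pics/ and viewed, and the job is handed in when it is done.

Besides the shell and the picture viewer there is one more tool, called after "Emit:" by a JSON object that holds its "op" and its "data". arm_command: Moves the arm, as the interface text tells. Its arguments: {"type":"object","properties":{"rot":{"type":"array"},"slide":{"type":"array"},"gripper":{"type":"array"}},"required":["rot","slide","gripper"]}

```bash
mkdir -p pics; cat > h.py <<'E'
import numpy as np,cv2
from cell import telemetry,get_image,get_calibration,ctrl
from scipy.spatial.transform import Rotation as R
def px2w(c,u,v,z=None,d=None):
    ray=np.array([(u-c['cx'])/c['fx'],-(v-c['cy'])/c['fy'],-1.0])
    a=np.array(c['attitude'],float)
    M=R.from_euler('xyz',a).as_matrix() if a.size==3 else a.reshape(3,3)
    o=np.array(c['xyz'],float); r=M@ray
    s=(z-o[2])/r[2] if z is not None else d
    return o+s*r
E
python3 - <<'E'
from h import *
for n in ("top","side"):
    p,d=get_image(n); np.save(f'pics/{n}0d.npy',d); cv2.imwrite(f'pics/{n}0.png',p[:,:,::-1]); print(n,get_calibration(n))
print(telemetry.read_state())
E
```

```text
top {'fx': 410.5879220505146, 'fy': 410.5879220505146, 'cx': 321.26522727830206, 'cy': 200.29247839965913, 'xyz': array([534.1016572 ,  -3.23795244, 954.75788925]), 'attitude': array([ 0.06948422, -0.01329597, -1.5588956 ])}
side {'fx': 459.79566217453544, 'fy': 459.79566217453544, 'cx': 322.35291117999526, 'cy': 205.28293050678536, 'xyz': array([1496.61004387,  288.31782757,  845.38532408]), 'attitude': array([0.88979938, 0.02397184, 1.84142172])}
{'clock': 0.1, 'qpos': array([ 1.12618653,  0.62923948,  0.03843743,  1.51824286, -0.02700405,
        0.99635545, -0.0200006 ]), 'qd': array([ 2.84366735e-04, -1.68297128e-05, -1.27526849e-03, -2.56649286e-03,
        1.06960135e-03, -1.09666857e-03,  8.73349351e-05]), 'tau': array([ 2.43336734e-03, -5.64528394e+01,  1.23013627e+00, -1.93971008e+01,
        1.12417483e-02,  5.37563188e-03,  2.30476434e-05]), 'eef_pos': array([ 240.18487141, -603.33132714,  199.69820259]), 'tool_rot': array([ 3.14158376e+00,  1.72753507e-03, -1.19198284e+00]), 'force': array([-0.29422947,  0.12608634, -0.00237252]), 'torque': array([-0.01399924,  0.01052251, -0.03630536]), 'width': 85.17800625850789}
```

View pics/top0.png

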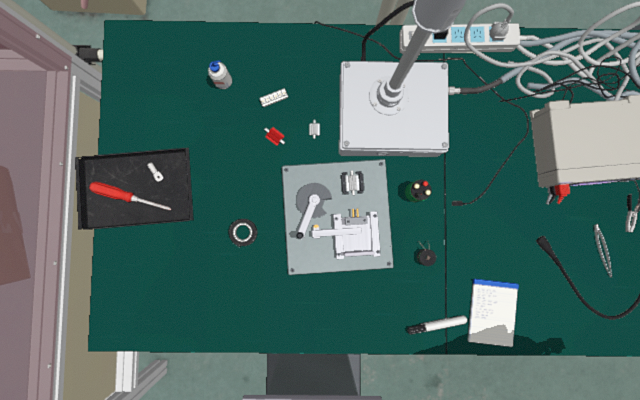

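View pics/side0.png

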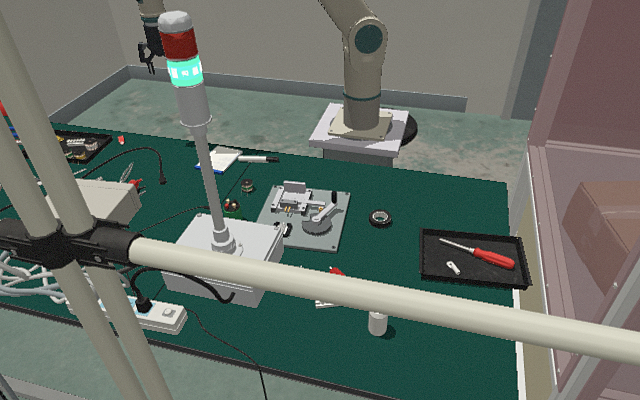

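The top view shows the jig at about (338,217): cam pivot near (315,200), lever peg near (300,235), push plate near (357,257). The resistor is in its nest at (352,182), tape at (243,232), can at (417,190) and coil at (426,257). Next I'll enlarge it.

```bash
python3 - <<'E'
from h import *
p=cv2.imread('pics/top0.png'); c=p[150:285,270:400]; cv2.imwrite('pics/crop0.png',cv2.resize(c,None,fx=4.4,fy=4.4,interpolation=cv2.INTER_CUBIC))
c=p[105:285,220:450]; cv2.imwrite('pics/crop1.png',cv2.resize(c,None,fx=3.3,fy=3.3,interpolation=cv2.INTER_CUBIC))
E
```

```text
(no output)
```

View pics/crop0.png

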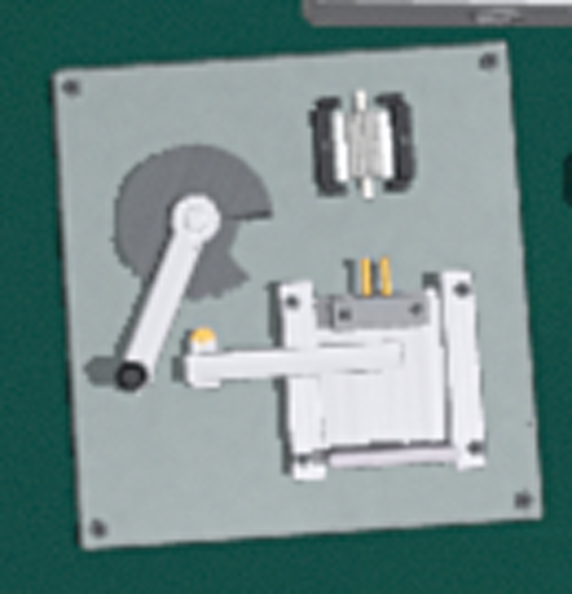

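View pics/crop1.png

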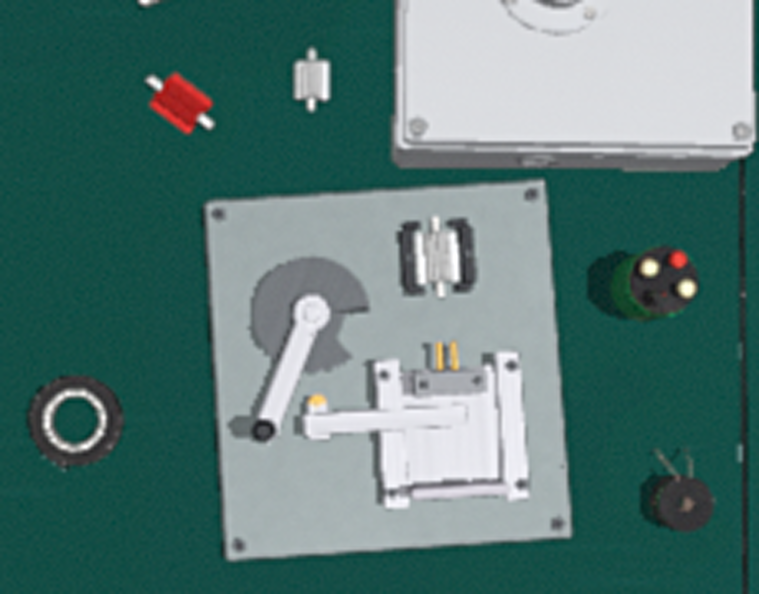

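```bash
cat > m.py <<'E'
from h import *
c=get_calibration('top')
f=lambda x,y,z:px2w(c,270+(x+.5)/4.4-.5,150+(y+.5)/4.4-.5,z=z)
C=[f(*q,12) for q in [(53,73),(505,42),(542,518),(83,549)]]
print(np.round(C,1)); ctr=np.mean(C,0)
fx=(C[0]+C[1]-C[2]-C[3]); yaw1=np.arctan2(fx[1],fx[0]); fy=C[0]+C[3]-C[1]-C[2]; yaw2=np.arctan2(-fy[0],fy[1])
print('yaw',yaw1,yaw2,'sizes',[np.linalg.norm(C[i]-C[(i+1)%4]) for i in range(4)])
yaw=(yaw1+yaw2)/2; Rz=R.from_euler('z',yaw).as_matrix()
ctr[2]=0; J=lambda w:Rz.T@(w-ctr); W=lambda *q:Rz@np.array(q,float)+ctr
print('ctr',ctr,'yaw',yaw)
for n,q in dict(piv=(197,217,42),peg=(131,375,76),roller=(203,335,26),plate=(390,462,59),res=(365,145,24)).items():
    w=f(*q); print(n,w.round(1),J(w).round(1))
pk=J(f(131,375,76))-np.array([40,50,76]); print('r',np.hypot(pk[0],pk[1]),'cam',np.arctan2(-pk[0],pk[1]))
for n,q in dict(piv=(40,50,42),push=(-92,-40,45),roller=(-24,50,26)).items(): print(n,W(*q))
E
python3 m.py
```

```text
[[ 677.7   77.5   12. ]
 [ 697.5 -160.5   12. ]
 [ 448.6 -180.    12. ]
 [ 430.3   57.5   12. ]]
yaw 0.07960131039270793 0.08019831713799934 sizes [np.float64(238.825309109354), np.float64(249.63541006002242), np.float64(238.1675507392808), np.float64(248.25567786800858)]
ctr [563.52662002 -51.36962106   0.        ] yaw 0.07989981376535363
piv [600.6   0.7  42. ] [41.1 49.  42. ]
peg [521.   31.6  76. ] [-35.8  86.1  76. ]
roller [541.1  -3.1  26. ] [-18.5  50.   26. ]
plate [479.5 -96.1  59. ] [-87.3 -37.8  59. ]
res [640.5 -85.8  24. ] [ 74.  -40.4  24. ]
r 83.93040755937879 cam 1.1266257309458179
piv [599.40826694   1.66345743  42.        ]
push [475.01272003 -98.58497352  45.        ]
roller [535.61244565  -3.44469155  26.        ]
```

```bash
cat > t.py <<'E'
from m import *
import sys
def pose(th,gap,z=52):
    u=np.array([-np.sin(th),np.cos(th)]); t=np.array([np.cos(th),np.sin(th)])
    q=np.array([40,50])+85*u-(19+gap)*t
    w=W(q[0],q[1],z); return w, yaw+th-np.pi/2
s=telemetry.read_state(); p=s['eef_pos']; print('now',p.round(1),s['tool_rot'].round(3),s['force'].round(2),s['width'],s['clock'])
for a in sys.argv[1:]:
    th,g=map(float,a.split(',')); w,y=pose(th,g); print(th,g,'W',w.round(1),'d',(w-p).round(1),'dyaw',np.degrees(y-s['tool_rot'][2]).round(1))
E
python3 t.py 1.12,20 1.12,0 .8,0 .6,0 .4,0 .2,0 0,0|tail -8
```

```text
now [ 240.2 -603.3  199.7] [ 3.142e+00  2.000e-03 -1.192e+00] [-0.29  0.13 -0.  ] 85.17800625850789 0.1
1.12 20.0 W [506.1  -3.9  52. ] d [ 265.9  599.5 -147.7] dyaw 47.0
1.12 0.0 W [513.3  14.8  52. ] d [ 273.1  618.1 -147.7] dyaw 47.0
0.8 0.0 W [521.8  41.2  52. ] d [ 281.6  644.5 -147.7] dyaw 28.7
0.6 0.0 W [531.2  55.8  52. ] d [ 291.   659.1 -147.7] dyaw 17.3
0.4 0.0 W [543.3  68.3  52. ] d [ 303.1  671.6 -147.7] dyaw 5.8
0.2 0.0 W [557.7  78.1  52. ] d [ 317.5  681.4 -147.7] dyaw -5.7
0.0 0.0 W [573.7  84.9  52. ] d [ 333.5  688.2 -147.7] dyaw -17.1
```

Emit:
{"op": "arm_command", "data": {"rot": [[0,0,0],[0,0,0],[0,0,0],[0,0,0],[0,0,0]], "slide": [[15,36,0],[15,36,0],[15,36,0],[15,36,0],[15,36,0]], "gripper": [0,0,0,0,0]}}

```text
clock: 0.52
eef_pos: [308.0, -425.5, 196.3]
tool_rot: [3.134, -0.0, -1.209]
force: [1.3, 0.7, 1.1]
width: 25.2
```

Emit:
{"op": "arm_command", "data": {"rot": [[0,0,6],[0,0,6],[0,0,6],[0,0,6],[0,0,6]], "slide": [[15,34,0],[15,34,0],[15,34,0],[15,34,0],[15,34,0]], "gripper": [0,0,0,0,0]}}

```text
clock: 0.93
eef_pos: [383.7, -245.3, 195.5]
tool_rot: [3.133, 0.002, -0.665]
force: [0.5, 0.3, 0.6]
width: 0.1
```

Emit:
{"op": "arm_command", "data": {"rot": [[0,0,4],[0,0,4],[0,0,4],[0,0,4],[0,0,4]], "slide": [[15,34,0],[15,34,0],[15,34,0],[15,34,0],[15,34,0]], "gripper": [0,0,0,0,0]}}

```text
clock: 1.35
eef_pos: [459.4, -66.3, 195.4]
tool_rot: [3.133, 0.003, -0.297]
force: [0.5, -0.4, 1.0]
width: 0.0
```

```bash
python3 t.py 1.12,20|tail -2
```

```text
now [459.4 -66.3 195.4] [ 3.133e+00  3.000e-03 -2.970e-01] [ 0.45 -0.44  1.03] 0.03991344273679457 1.35
1.12 20.0 W [506.1  -3.9  52. ] d [  46.6   62.4 -143.4] dyaw -4.3
```

Emit:
{"op": "arm_command", "data": {"rot": [[0,0,-2],[0,0,-2],[0,0,0],[0,0,0],[0,0,0]], "slide": [[20,26,0],[20,26,-10],[7,10,-30],[0,0,-30],[0,0,-25]], "gripper": [0,0,0,0,0]}}

```text
clock: 1.77
eef_pos: [516.7, 12.2, 102.4]
tool_rot: [-3.137, -0.011, -0.351]
force: [-0.1, -0.9, -0.8]
width: 0.0
```

```bash
python3 t.py 1.12,20|tail -2; python3 - <<'E'
from h import *
p,d=get_image('top'); cv2.imwrite('pics/top1.png',cv2.resize(p[130:285,240:420,::-1],None,fx=4,fy=4,interpolation=cv2.INTER_CUBIC))
p,d=get_image('side'); cv2.imwrite('pics/side1.png',cv2.resize(p[130:285,220:420,::-1],None,fx=4,fy=4,interpolation=cv2.INTER_CUBIC))
E
```

```text
now [516.7  12.2 102.4] [-3.137 -0.011 -0.351] [-0.13 -0.89 -0.84] 0.01856126522601913 1.7667
1.12 20.0 W [506.1  -3.9  52. ] d [-10.7 -16.1 -50.4] dyaw -1.1
```

View pics/top1.png

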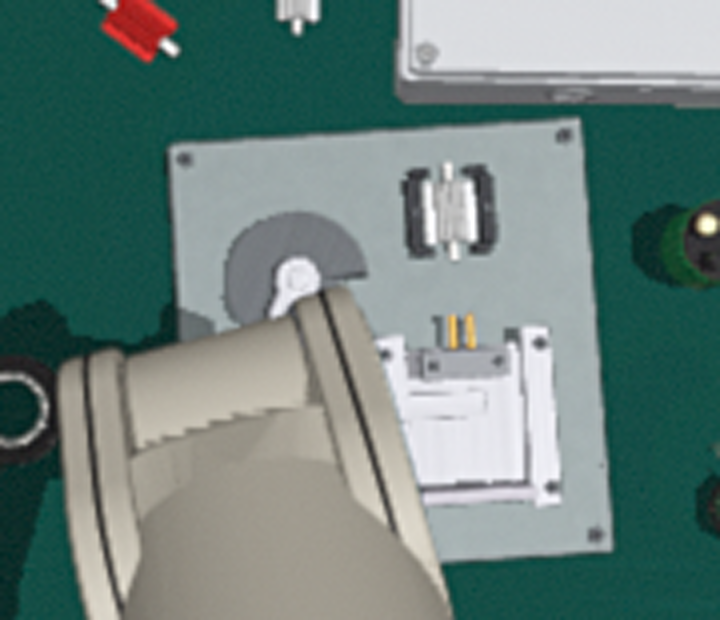

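View pics/side1.png

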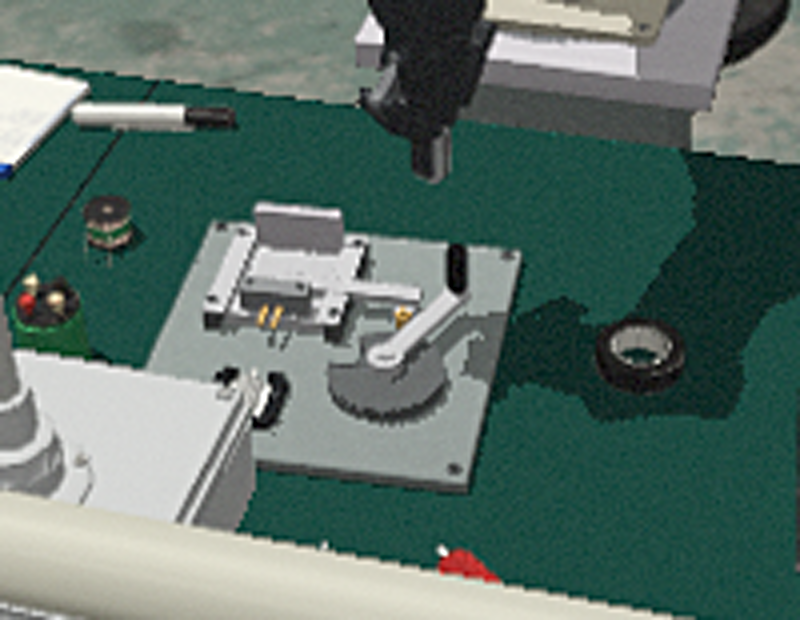

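The fingers (side crop 432,180) are above and behind the peg (457,265), and nothing has been touched. I'll back off to the clearance point, then descend.

Emit:
{"op": "arm_command", "data": {"rot": [[0,0,0],[0,0,0],[0,0,0],[0,0,0],[0,0,0]], "slide": [[-11,-16,0],[0,0,0],[0,0,-15],[0,0,-15],[0,0,-10]], "gripper": [0,0,0,0,0]}}

```text
clock: 2.28
eef_pos: [504.9, -7.4, 65.3]
tool_rot: [-3.14, -0.01, -0.355]
force: [0.6, 0.3, 0.3]
width: -0.0
```

```bash
python3 t.py 1.12,20 1.12,0|tail -3
```

```text
now [504.9  -7.4  65.3] [-3.14  -0.01  -0.355] [0.59 0.34 0.26] -0.02785915534179387 2.2833
1.12 20.0 W [506.1  -3.9  52. ] d [  1.2   3.5 -13.3] dyaw -0.9
1.12 0.0 W [513.3  14.8  52. ] d [  8.4  22.2 -13.3] dyaw -0.9
```

Emit:
{"op": "arm_command", "data": {"rot": [[0,0,0],[0,0,0],[0,0,0],[0,0,0]], "slide": [[0,0,-10],[0,0,-3],[3,8,0],[3,8,0]], "gripper": [0,0,0,0]}}

```text
clock: 2.62
eef_pos: [511.2, 6.4, 52.4]
tool_rot: [3.141, -0.01, -0.361]
force: [0.4, 0.3, -0.5]
width: 0.1
```

```bash
python3 t.py 1.12,0 1.0,0 .9,0 .8,0|tail -5; python3 - <<'E'
from h import *
p,d=get_image('side'); cv2.imwrite('pics/side2.png',cv2.resize(p[130:285,220:420,::-1],None,fx=4,fy=4,interpolation=cv2.INTER_CUBIC))
E
```

```text
now [511.2   6.4  52.4] [ 3.141 -0.01  -0.361] [ 0.4   0.26 -0.46] 0.053879012489980636 2.6167
1.12 0.0 W [513.3  14.8  52. ] d [ 2.1  8.3 -0.4] dyaw -0.6
1.0 0.0 W [515.5  25.   52. ] d [ 4.3 18.5 -0.4] dyaw -7.5
0.9 0.0 W [518.2  33.2  52. ] d [ 7.1 26.8 -0.4] dyaw -13.2
0.8 0.0 W [521.8  41.2  52. ] d [10.6 34.8 -0.4] dyaw -18.9
```

View pics/side2.png

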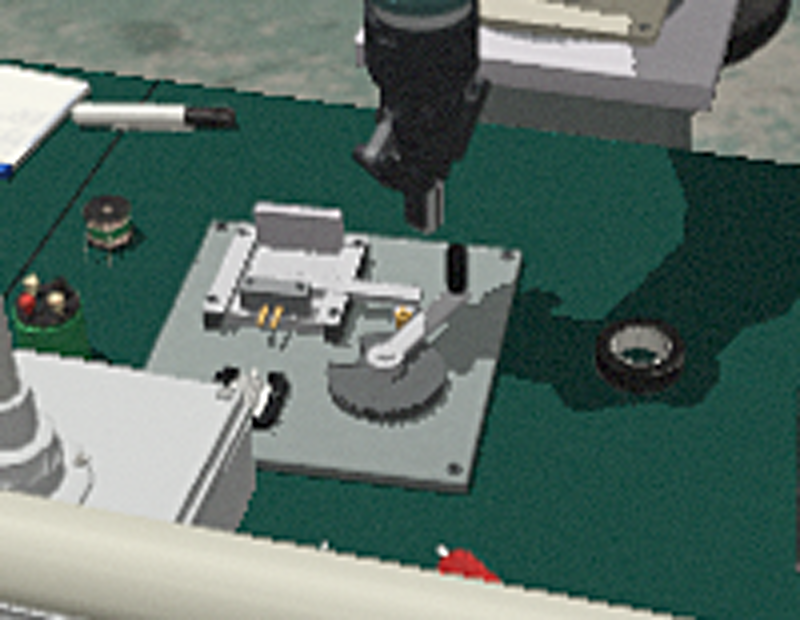

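The side crop shows the fingertips at (425,232) and the peg at (457,268). I'll check that against the projected TCP.

```bash
python3 - <<'E'
from h import *
def proj(c,w):
    M=R.from_euler('xyz',c['attitude']).as_matrix(); q=M.T@(np.array(w)-c['xyz']); return c['cx']-c['fx']*q[0]/q[2], c['cy']+c['fy']*q[1]/q[2]
c=get_calibration('side')
for n,w in dict(tcp=(511.2,6.4,52.4),peg=(521,31.6,76),pegb=(521,31.6,38),piv=(599.5,1.5,42)).items():
    u,v=proj(c,w); print(n,(u-220)*4,(v-130)*4)
E
```

```text
tcp 424.7246527127311 259.72235020554353
peg 455.657166481634 246.41570410150803
pegb 456.0978048593445 289.45480518133513
piv 383.72293407228085 348.9610536757608
```

```bash
python3 - <<'E'
from h import *
def proj(c,w):
    M=R.from_euler('xyz',c['attitude']).as_matrix(); q=M.T@(np.array(w)-c['xyz']); return c['cx']-c['fx']*q[0]/q[2], c['cy']+c['fy']*q[1]/q[2]
c=get_calibration('side')
u,v=proj(c,(516.7,12.2,102.4)); print((u-220)*4,(v-130)*4)
p,d=get_image('side'); cv2.imwrite('pics/side3.png',cv2.resize(p[150:210,295:355,::-1],None,fx=10,fy=10,interpolation=cv2.INTER_NEAREST))
print(d[176:204:2,322:332:2].round())
for v in (180,184,186): print(px2w(c,326,v,d=d[v,326]).round(1))
p,d=get_image('wrist'); cv2.imwrite('pics/wrist3.png',p[:,:,::-1])
E
```

```text
429.43817179785947 207.95170657989377
[[1210. 1221. 1234. 1235. 1248.]
 [1214. 1217. 1241. 1236. 1250.]
 [1251. 1250. 1239. 1247. 1254.]
 [1258. 1257. 1246. 1248. 1254.]
 [1259. 1263. 1250. 1251. 1261.]
 [1419. 1258. 1253. 1260. 1262.]
 [1414. 1408. 1270. 1267. 1408.]
 [1383. 1387. 1399. 1404. 1401.]
 [1367. 1376. 1375. 1372. 1376.]
 [1365. 1364. 1365. 1372. 1365.]
 [1355. 1357. 1358. 1355. 1354.]
 [1348. 1348. 1351. 1353. 1353.]
 [1348. 1340. 1344. 1345. 1345.]
 [1304. 1301. 1341. 1329. 1333.]]
[529.5  12.1 118.1]
[527.9  11.4 103.5]
[528.5  11.4  97.1]
```

View pics/side3.png

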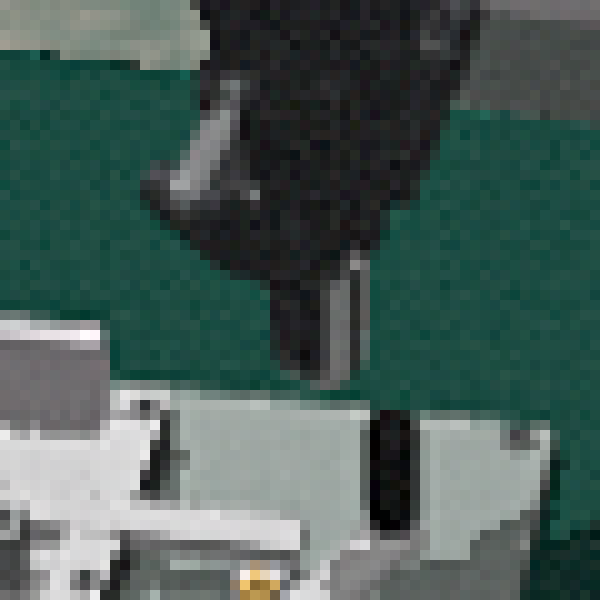

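View pics/wrist3.png

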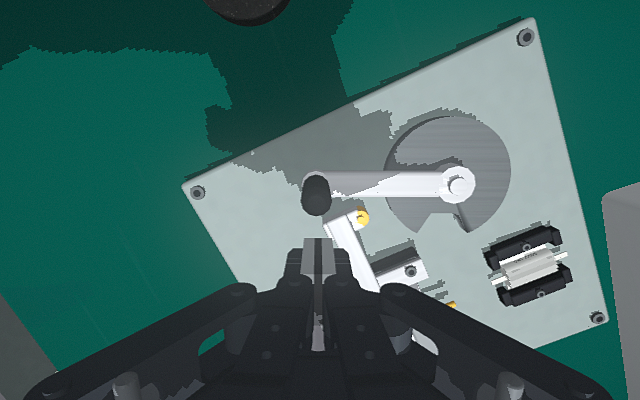

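The tip appears about 25 mm higher in the image than telemetry implies. I'll cross-check with the wrist camera.

```bash
python3 - <<'E'
from h import *
def proj(c,w):
    M=R.from_euler('xyz',c['attitude']).as_matrix(); q=M.T@(np.array(w)-c['xyz']); return c['cx']-c['fx']*q[0]/q[2], c['cy']+c['fy']*q[1]/q[2]
c=get_calibration('wrist'); print(c)
s=telemetry.read_state(); print(s['eef_pos'],s['tool_rot'])
p,d=get_image('wrist')
for n,w in dict(tcp=s['eef_pos'],peg=(521,31.6,76),piv=(599.5,1.5,42)).items(): print(n,np.round(proj(c,w)))
for n,(u,v) in dict(peg=(316,188),piv=(458,184),tipL=(310,243),tipR=(326,243),tipb=(318,262),plate=(240,190)).items():
    print(n,d[v,u],px2w(c,u,v,d=d[v,u]).round(1))
c=get_calibration('side');p,d=get_image('side')
for n,(u,v) in dict(peg=(334,193),pegtop=(334,191),tip=(328,187),tip2=(326,187),table=(400,180)).items():
    print(n,np.median(d[v-1:v+1,u-1:u+1]),px2w(c,u,v,d=np.median(d[v-1:v+1,u-1:u+1])).round(1))
E
```

```text
{'fx': 321.14030327311326, 'fy': 321.14030327311326, 'cx': 317.7103303889081, 'cy': 197.5475854175967, 'xyz': array([534.38106164,  73.81176676, 225.31862181]), 'attitude': array([-0.28080418, -0.01106768, -0.35815637])}
[511.51935911   7.41372945  52.53008903] [-3.14135165 -0.01103669 -0.35781689]
tcp [318. 231.]
peg [319. 200.]
piv [461. 184.]
peg 156.42043 [521.5  37.1  73.7]
piv 190.12044 [598.3   1.9  41.4]
tipL 144.07625 [511.7  18.8  92.5]
tipR 144.17087 [518.4  16.2  92.5]
tipb 126.42543 [514.8  17.7 110.9]
plate 220.28143 [467.   39.2  11.7]
peg 1265.3464 [525.1  32.9  74.5]
pegtop 1333.6279 [469.2  18.2  37.4]
tip 1262.7977 [521.4  15.1  89.2]
tip2 1260.4385 [524.7  10.3  90.8]
table 1432.6588 [317.  191.1  -0.9]
```

Both cameras put the visible fingertips about 30 mm above the reported TCP. A gentle forward test will tell: contact on the peg should show as force. If the tips are really higher, they pass over harmlessly.

Emit:
{"op": "arm_command", "data": {"rot": [[0,0,0],[0,0,0],[0,0,0],[0,0,0]], "slide": [[1,4,0],[1,4,0],[1,4,0],[0,0,0]], "gripper": [0,0,0,0]}}

```text
clock: 3.2
eef_pos: [514.2, 18.7, 53.0]
tool_rot: [3.141, -0.011, -0.36]
force: [-0.0, 0.3, -0.6]
width: -0.0
```

```bash
python3 t.py 1.12,0 1.0,0 |tail -3; python3 - <<'E'
from h import *
p,d=get_image('side'); a=cv2.resize(p[150:210,295:355,::-1],None,fx=6,fy=6,interpolation=cv2.INTER_NEAREST)
p,d=get_image('wrist'); b=cv2.resize(p[150:290,240:400,::-1],(411,360))
cv2.imwrite('pics/both4.png',np.hstack([a,b]))
E
```

```text
now [514.2  18.7  53. ] [ 3.141 -0.011 -0.36 ] [-0.03  0.32 -0.61] -0.0325432011728878 3.2
1.12 0.0 W [513.3  14.8  52. ] d [-0.9 -3.9 -1. ] dyaw -0.6
1.0 0.0 W [515.5  25.   52. ] d [ 1.3  6.3 -1. ] dyaw -7.5
```

View pics/both4.png

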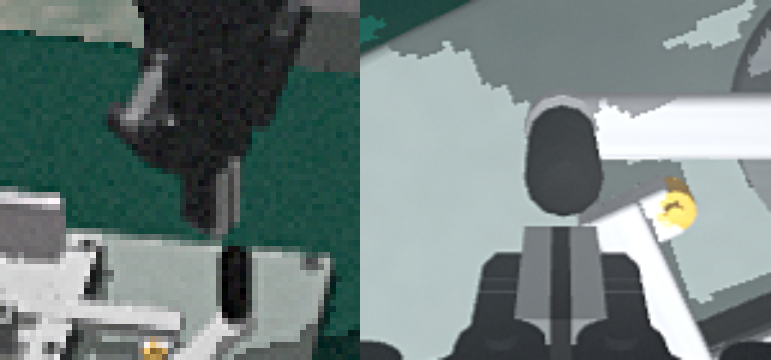

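There is no force, and the images agree that the tips really sit about 28 mm above the reported TCP, just over the peg top (side crop: tip 235, peg top 245). I'll trust the images: back off, lower in small steps while watching the force, and re-measure.

Emit:
{"op": "arm_command", "data": {"rot": [[0,0,0],[0,0,0],[0,0,0],[0,0,0],[0,0,0]], "slide": [[-6,-16,0],[0,0,0],[0,0,-7],[0,0,-7],[0,0,-4]], "gripper": [0,0,0,0,0]}}

```text
clock: 3.72
eef_pos: [509.0, 2.0, 34.3]
tool_rot: [3.141, -0.013, -0.361]
force: [0.1, 0.3, 0.8]
width: 0.1
```

```bash
cat > v.py <<'E'
from t import *
n=sys.argv[0]
E
python3 - <<'E'
from h import *
s=telemetry.read_state(); print(s['eef_pos'],s['force'])
c=get_calibration('wrist')
p,d=get_image('side'); a=cv2.resize(p[150:210,295:355,::-1],None,fx=6,fy=6,interpolation=cv2.INTER_NEAREST)
p,d=get_image('wrist'); b=cv2.resize(p[150:290,240:400,::-1],(411,360))
cv2.imwrite('pics/both5.png',np.hstack([a,b]))
for v in range(226,250,2): print(v,px2w(c,312,v,d=d[v,312]).round(1),d[v,312])
E
```

```text
[509.00144963   2.04774472  34.33500992] [0.10593146 0.30783701 0.78455022]
226 [504.3  -0.9  14.3] 205.91124
228 [503.7  -2.6  13.2] 207.48647
230 [503.1  -4.1  12.5] 208.62103
232 [502.4  -5.8  11.4] 210.1693
234 [501.9  -7.2  11.3] 210.63063
236 [501.5  -8.   12.5] 209.78546
238 [510.   13.5  69.5] 148.62364
240 [510.   13.3  71.3] 146.90651
242 [510.1  13.6  74.4] 143.83353
244 [509.9  13.1  75.2] 143.27898
246 [510.1  13.5  78.2] 140.19594
248 [510.1  13.6  80.7] 137.8218
```

View pics/both5.png

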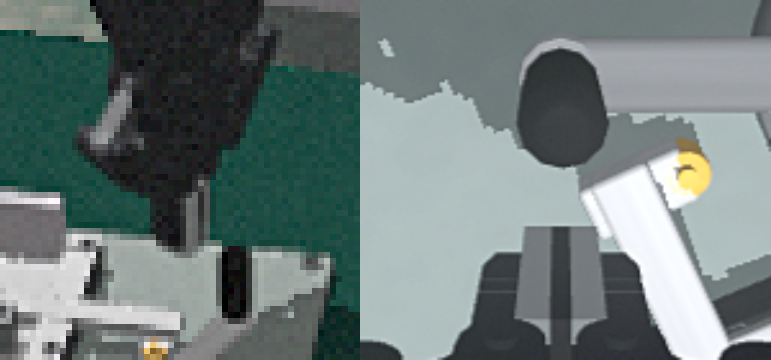

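Wrist depth gives the front-face bottom edge at z≈68.5 with the TCP reading 34.3. So the true tip is about 33 mm above the reported TCP, and xy agrees. I want the true tip at about 50, so TCP z≈18.

Emit:
{"op": "arm_command", "data": {"rot": [[0,0,0],[0,0,0],[0,0,0],[0,0,0]], "slide": [[0,0,-6],[0,0,-6],[0,0,-4],[0,0,0]], "gripper": [0,0,0,0]}}

```text
clock: 4.15
eef_pos: [508.6, 3.3, 16.1]
tool_rot: [3.141, -0.012, -0.359]
force: [-0.7, -0.5, -0.3]
width: -0.0
```

Emit:
{"op": "arm_command", "data": {"rot": [[0,0,0],[0,0,0],[0,0,0],[0,0,0]], "slide": [[2,5,0],[2,5,0],[1,4,0],[0,1,0]], "gripper": [0,0,0,0]}}

```text
clock: 4.48
eef_pos: [513.9, 19.2, 15.6]
tool_rot: [3.14, -0.011, -0.36]
force: [0.9, -0.8, -0.1]
width: -0.0
```

```bash
python3 t.py 1.12,0 1.0,0 .9,0 .8,0|tail -5;python3 - <<'E'
from h import *
p,d=get_image('side'); a=cv2.resize(p[150:210,295:355,::-1],None,fx=6,fy=6,interpolation=cv2.INTER_NEAREST)
p,d=get_image('wrist'); b=cv2.resize(p[150:290,240:400,::-1],(411,360))
cv2.imwrite('pics/both6.png',np.hstack([a,b]))
E
```

```text
now [513.9  19.2  15.6] [ 3.14  -0.011 -0.36 ] [ 0.91 -0.81 -0.1 ] -0.04706161172887474 4.4833
1.12 0.0 W [513.3  14.8  52. ] d [-0.6 -4.4 36.4] dyaw -0.6
1.0 0.0 W [515.5  25.   52. ] d [ 1.6  5.8 36.4] dyaw -7.5
0.9 0.0 W [518.2  33.2  52. ] d [ 4.4 14.1 36.4] dyaw -13.2
0.8 0.0 W [521.8  41.2  52. ] d [ 7.9 22.  36.4] dyaw -19.0
```

View pics/both6.png

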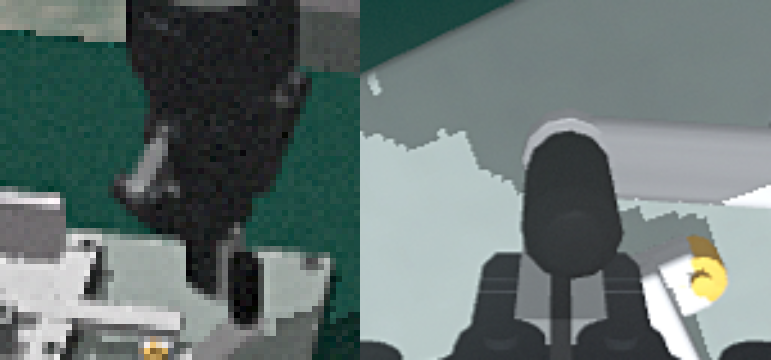

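The fingers now bear on the peg at mid-height. I'll push along the arc, turning with the lever.

Emit:
{"op": "arm_command", "data": {"rot": [[0,0,-5],[0,0,-5],[0,0,-5],[0,0,-4]], "slide": [[2,7,0],[2,7,0],[4,8,0],[0,0,0]], "gripper": [0,0,0,0]}}

```text
clock: 4.92
eef_pos: [519.8, 39.6, 16.0]
tool_rot: [3.137, -0.008, -0.708]
force: [0.9, 0.4, 0.2]
width: -0.2
```

```bash
python3 t.py .8,0 .6,0 .4,0|tail -4;python3 - <<'E'
from h import *
p,d=get_image('side'); a=cv2.resize(p[150:220,295:365,::-1],(360,360),interpolation=cv2.INTER_NEAREST)
p,d=get_image('wrist'); b=cv2.resize(p[110:290,200:440,::-1],(440,330));b=cv2.copyMakeBorder(b,0,30,0,0,0)
cv2.imwrite('pics/both7.png',np.hstack([a,b]))
E
```

```text
now [519.8  39.6  16. ] [ 3.137 -0.008 -0.708] [0.86 0.41 0.16] -0.17613564124247624 4.9167
0.8 0.0 W [521.8  41.2  52. ] d [ 2.   1.6 36. ] dyaw 1.0
0.6 0.0 W [531.2  55.8  52. ] d [11.4 16.2 36. ] dyaw -10.5
0.4 0.0 W [543.3  68.3  52. ] d [23.5 28.7 36. ] dyaw -22.0
```

View pics/both7.png

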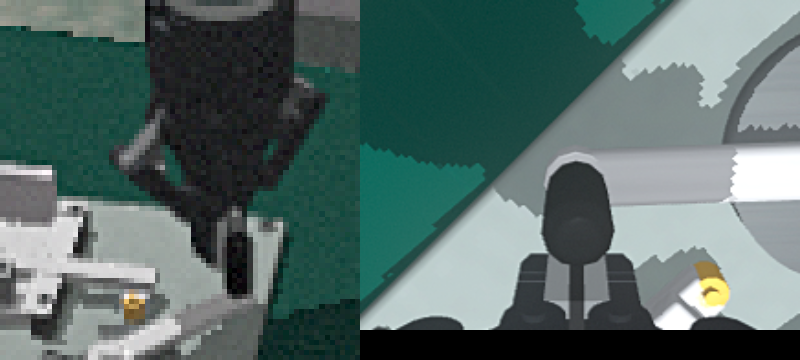

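The lever is following: it lies nearly square to the fingers in the wrist view, with the peg at (578,210). I'll continue to about 0.45.

Emit:
{"op": "arm_command", "data": {"rot": [[0,0,-5],[0,0,-5],[0,0,-5],[0,0,-5]], "slide": [[5,7,0],[6,7,0],[6,7,0],[5,5,0]], "gripper": [0,0,0,0]}}

```text
clock: 5.35
eef_pos: [536.3, 61.1, 15.8]
tool_rot: [3.127, -0.005, -1.061]
force: [-1.7, -0.1, 0.9]
width: -0.0
```

```bash
python3 t.py .4,0 .2,0 0.1,0 0,0 |tail -5;python3 - <<'E'
from h import *
p,d=get_image('side'); a=cv2.resize(p[150:220,295:365,::-1],(360,360),interpolation=cv2.INTER_NEAREST)
p,d=get_image('wrist'); b=cv2.resize(p[110:290,200:440,::-1],(440,330));b=cv2.copyMakeBorder(b,0,30,0,0,0)
cv2.imwrite('pics/both8.png',np.hstack([a,b]))
E
```

```text
now [536.3  61.1  15.8] [ 3.127 -0.005 -1.061] [-1.69 -0.06  0.86] -0.025512362739165222 5.35
0.4 0.0 W [543.3  68.3  52. ] d [ 7.   7.2 36.2] dyaw -1.7
0.2 0.0 W [557.7  78.1  52. ] d [21.4 17.  36.2] dyaw -13.2
0.1 0.0 W [565.5  81.9  52. ] d [29.2 20.8 36.2] dyaw -18.9
0.0 0.0 W [573.7  84.9  52. ] d [37.4 23.8 36.2] dyaw -24.6
```

View pics/both8.png

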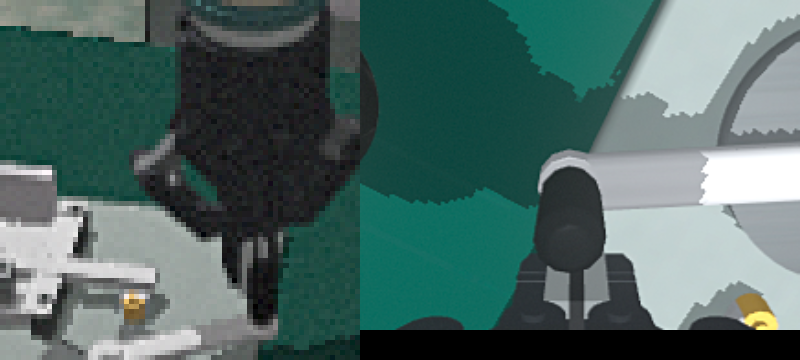

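Emit:
{"op": "arm_command", "data": {"rot": [[0,0,-5],[0,0,-5],[0,0,-5],[0,0,-4]], "slide": [[6,6,0],[7,5,0],[7,5,0],[7,4,0]], "gripper": [0,0,0,0]}}

```text
clock: 5.78
eef_pos: [559.1, 77.8, 15.5]
tool_rot: [3.119, -0.005, -1.388]
force: [-1.2, 0.0, 0.6]
width: -0.0
```

```bash
python3 t.py .2,0 0.1,0 0,0 |tail -5;python3 - <<'E'
from h import *
p,d=get_image('side'); a=cv2.resize(p[150:220,295:365,::-1],(360,360),interpolation=cv2.INTER_NEAREST)
c=get_calibration('wrist');p,d=get_image('wrist'); b=cv2.resize(p[110:290,200:440,::-1],(440,330));b=cv2.copyMakeBorder(b,0,30,0,0,0)
cv2.imwrite('pics/both9.png',np.hstack([a,b])); cv2.imwrite('pics/w9.png',p[:,:,::-1]); np.save('pics/w9d.npy',d); np.save('pics/w9c.npy',c,allow_pickle=True)
E
```

```text
roller [535.61244565  -3.44469155  26.        ]
now [559.1  77.8  15.5] [ 3.119 -0.005 -1.388] [-1.22  0.05  0.62] -0.012482729489550709 5.7833
0.2 0.0 W [557.7  78.1  52. ] d [-1.5  0.3 36.5] dyaw 5.5
0.1 0.0 W [565.5  81.9  52. ] d [ 6.4  4.1 36.5] dyaw -0.2
0.0 0.0 W [573.7  84.9  52. ] d [14.5  7.1 36.5] dyaw -5.9
```

View pics/w9.png

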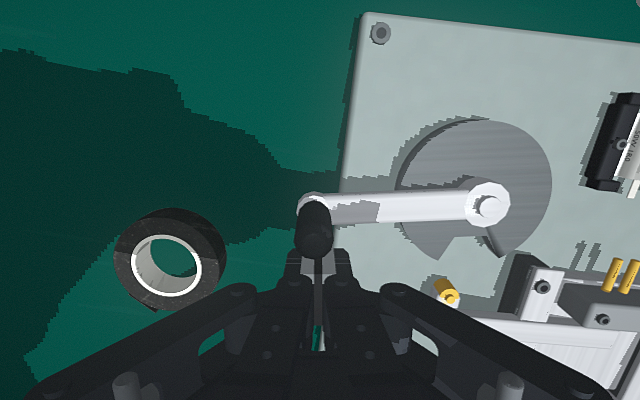

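The wrist view shows the lever running from the bolt (490,206) to the peg (314,228), at roughly θ≈0.18. One more push of about 0.17 rad.

Emit:
{"op": "arm_command", "data": {"rot": [[0,0,-3],[0,0,-3],[0,0,0]], "slide": [[7,3,0],[5,2,0],[1,0,0]], "gripper": [0,0,0]}}

```text
clock: 6.13
eef_pos: [570.2, 81.3, 15.2]
tool_rot: [3.117, -0.006, -1.479]
force: [0.2, 0.1, 0.3]
width: 0.2
```

```bash
python3 t.py 0.1,0 0,0 |tail -3
```

```text
now [570.2  81.3  15.2] [ 3.117 -0.006 -1.479] [0.23 0.07 0.29] 0.20226457199132528 6.1333
0.1 0.0 W [565.5  81.9  52. ] d [-4.7  0.6 36.8] dyaw 5.1
0.0 0.0 W [573.7  84.9  52. ] d [ 3.5  3.6 36.8] dyaw -0.7
```

Now I'll back straight off the peg, lift, move towards the push-plate approach, and look from the top.

Emit:
{"op": "arm_command", "data": {"rot": [[0,0,0],[0,0,0],[0,0,0],[0,0,0],[0,0,0]], "slide": [[-10,-1,0],[-14,-1,0],[-5,0,25],[-10,-5,35],[-15,-25,20]], "gripper": [0,0,0,0,0]}}

```text
clock: 6.55
eef_pos: [512.2, 50.1, 92.5]
tool_rot: [3.112, -0.005, -1.448]
force: [1.3, -0.4, -0.6]
width: -0.1
```

Emit:
{"op": "arm_command", "data": {"rot": [[0,0,0],[0,0,0],[0,0,0],[0,0,0],[0,0,0]], "slide": [[-18,-36,0],[-18,-36,0],[-18,-36,0],[-15,-30,0],[0,0,0]], "gripper": [0,0,0,0,0]}}

```text
clock: 6.97
eef_pos: [438.1, -97.8, 98.6]
tool_rot: [3.122, -0.01, -1.423]
force: [1.0, 0.2, -0.0]
width: 0.3
```

```bash
python3 t.py 0,0 |tail -2; python3 - <<'E'
from h import *
p,d=get_image('top'); cv2.imwrite('pics/top10.png',cv2.resize(p[150:285,270:400,::-1],None,fx=4.4,fy=4.4,interpolation=cv2.INTER_CUBIC))
E
```

```text
now [438.1 -97.8  98.6] [ 3.122 -0.01  -1.423] [ 1.01  0.17 -0.04] 0.3451467996841237 6.9667
0.0 0.0 W [573.7  84.9  52. ] d [135.6 182.7 -46.6] dyaw -3.9
```

View pics/top10.png

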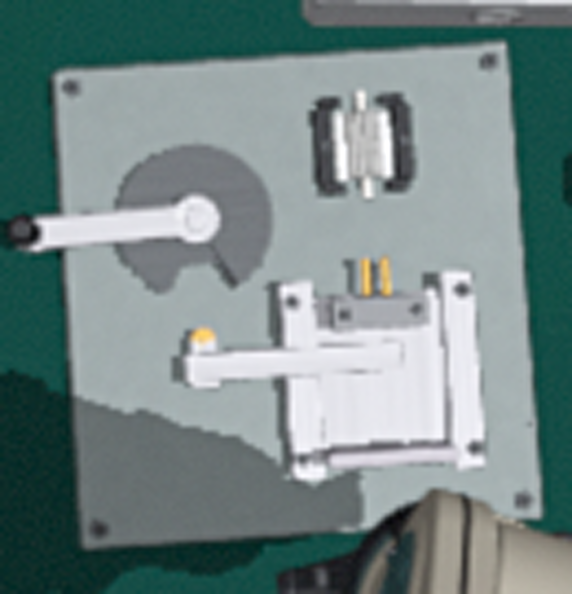

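```bash
python3 - <<'E' | tail -4
from m import *
for q in [(20,230),(24,231)]:
    pk=J(f(*q,76))-np.array([40,50,76]); p2=f(*q,76)-f(197,217,42); p2=Rz.T@p2
    print(pk,np.hypot(*pk[:2]),np.arctan2(-pk[0],pk[1]),np.arctan2(-p2[0],p2[1]))
E
```

```text
push [475.01272003 -98.58497352  45.        ]
roller [535.61244565  -3.44469155  26.        ]
[-1.91255912 85.4176015   0.        ] 85.43901058011672 0.022386950355158964 0.035184591089309006
[-2.52990585 83.50701981  0.        ] 83.54533368431075 0.030286463071204136 0.04327241275778059
```

The cam measures θ≈0.03 (peg radius 84–85 mm, as it should be), the notch faces the roller, and the slide is still back. Next I'll descend behind the push plate.

Emit:
{"op": "arm_command", "data": {"rot": [[0,0,-4],[0,0,0],[0,0,0],[0,0,0],[0,0,0]], "slide": [[0,-4,-10],[0,0,-25],[0,0,-25],[0,0,-18],[0,0,0]], "gripper": [0,0,0,0,0]}}

```text
clock: 7.43
eef_pos: [443.3, -98.6, 20.4]
tool_rot: [3.135, -0.01, -1.476]
force: [0.5, 0.6, 1.2]
width: -0.1
```

```bash
python3 - <<'E' | tail -16
from m import *
s=telemetry.read_state(); print('now',s['eef_pos'],J(s['eef_pos']),s['tool_rot'],s['force'],s['clock'])
p,d=get_image('side'); a=cv2.resize(p[130:220,250:365,::-1],(460,360),interpolation=cv2.INTER_NEAREST)
c=get_calibration('wrist');p,d=get_image('wrist'); b=cv2.resize(p[100:300,220:420,::-1],(330,330));b=cv2.copyMakeBorder(b,0,30,0,0,0)
cv2.imwrite('pics/both11.png',np.hstack([a,b]))
for v in range(230,246,2): print(v,px2w(c,312,v,d=d[v,312]).round(1))
E
```

```text
roller [541.1  -3.1  26. ] [-18.5  50.   26. ]
plate [479.5 -96.1  59. ] [-87.3 -37.8  59. ]
res [640.5 -85.8  24. ] [ 74.  -40.4  24. ]
r 83.93040755937879 cam 1.1266257309458179
piv [599.40826694   1.66345743  42.        ]
push [475.01272003 -98.58497352  45.        ]
roller [535.61244565  -3.44469155  26.        ]
now [443.31108219 -98.64667138  20.37837307] [-123.60542475  -37.53124026   20.37837307] [ 3.13509793 -0.00952961 -1.47607995] [0.4972453  0.59162213 1.17092759] 7.4333
230 [ 4.357e+02 -9.600e+01 -1.000e-01]
232 [ 4.344e+02 -9.620e+01 -1.000e-01]
234 [ 4.329e+02 -9.630e+01 -2.000e-01]
236 [ 4.315e+02 -9.640e+01 -3.000e-01]
238 [454.7 -94.8  56.2]
240 [455.2 -94.7  59.7]
242 [454.4 -94.8  60. ]
244 [454.5 -94.8  62.4]
```

View pics/both11.png

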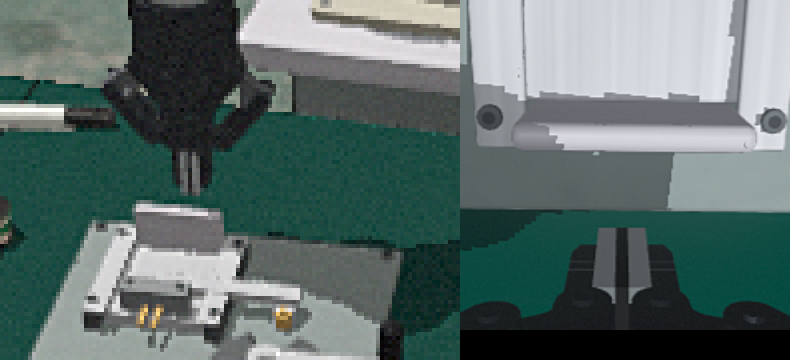

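The fingers (wrist crop 622,230) are centred on the push plate (635,135), with the true tip at z≈55. I'll lower 14 mm and advance.

Emit:
{"op": "arm_command", "data": {"rot": [[0,0,0],[0,0,0],[0,0,0],[0,0,0],[0,0,0]], "slide": [[0,-2,-8],[0,-1,-6],[0,0,0],[7,0,0],[7,1,0]], "gripper": [0,0,0,0,0]}}

```text
clock: 7.95
eef_pos: [460.9, -100.9, 10.6]
tool_rot: [-3.141, -0.011, -1.473]
force: [0.7, -0.3, 0.1]
width: -0.1
```

```bash
cat > s.py <<'E'
from m import *
s=telemetry.read_state(); print('now',s['eef_pos'].round(1),J(s['eef_pos']).round(1),s['tool_rot'].round(3),s['force'].round(2),s['clock'])
import sys
p,d=get_image('side'); a=cv2.resize(p[130:220,250:365,::-1],(460,360),interpolation=cv2.INTER_NEAREST)
c=get_calibration('wrist');p,d=get_image('wrist'); b=cv2.resize(p[100:300,220:420,::-1],(330,330));b=cv2.copyMakeBorder(b,0,30,0,0,0)
cv2.imwrite(sys.argv[1],np.hstack([a,b]))
E
python3 s.py pics/both12.png|tail -1
```

```text
now [ 460.9 -100.9   10.6] [-106.3  -41.2   10.6] [-3.141 -0.011 -1.473] [ 0.72 -0.34  0.09] 7.95
```

View pics/both12.png

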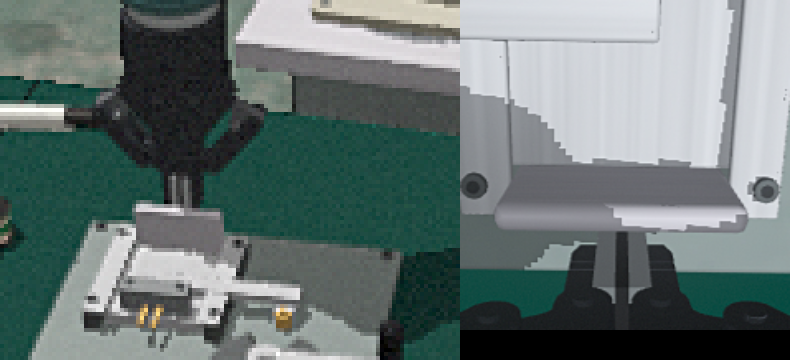

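Emit:
{"op": "arm_command", "data": {"rot": [[0,0,0],[0,0,0],[0,0,0],[0,0,0]], "slide": [[4,0,-2],[6,0,0],[6,1,0],[6,0,0]], "gripper": [0,0,0,0]}}

```text
clock: 8.38
eef_pos: [480.6, -99.2, 8.6]
tool_rot: [3.135, -0.01, -1.473]
force: [-4.3, 1.4, 2.7]
width: 0.1
```

```bash
python3 s.py pics/both13.png|tail -1
```

```text
now [480.6 -99.2   8.6] [-86.5 -41.    8.6] [ 3.135 -0.01  -1.473] [-4.25  1.39  2.68] 8.3833
```

View pics/both13.png

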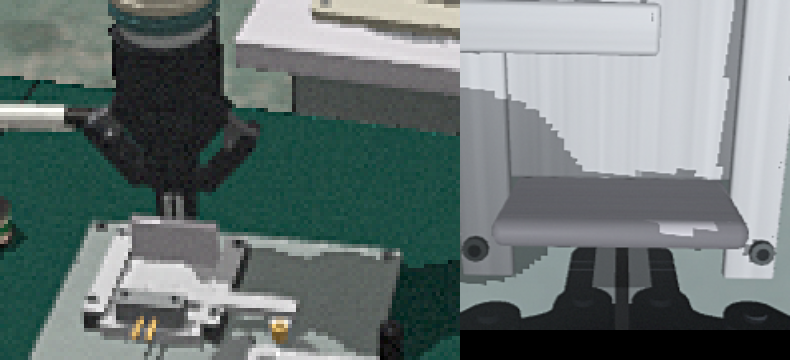

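The slide is moving under about 4 N with the plate square on the fingers. I'll continue to the stop.

Emit:
{"op": "arm_command", "data": {"rot": [[0,0,0],[0,0,0],[0,0,0]], "slide": [[6,0,0],[6,1,0],[4,0,0]], "gripper": [0,0,0]}}

```text
clock: 8.73
eef_pos: [497.4, -98.1, 8.4]
tool_rot: [3.135, -0.009, -1.472]
force: [-3.8, 1.7, 2.0]
width: 0.2
```

Emit:
{"op": "arm_command", "data": {"rot": [[0,0,0],[0,0,0]], "slide": [[4,0,0],[3,0,0]], "gripper": [0,0]}}

```text
clock: 8.9
eef_pos: [498.8, -97.9, 8.0]
tool_rot: [3.123, -0.007, -1.473]
force: [-10.6, -1.2, 7.7]
width: 0.1
```

Emit:
{"op": "arm_command", "data": {"rot": [[0,0,0],[0,0,0]], "slide": [[3,0,0],[3,0,0]], "gripper": [0,0]}}

```text
clock: 9.07
eef_pos: [498.1, -97.9, 7.7]
tool_rot: [3.11, -0.004, -1.474]
force: [-8.8, -0.8, 7.7]
width: -0.1
```

```bash
python3 s.py pics/both14.png|tail -1
```

```text
now [498.1 -97.9   7.7] [-68.9 -41.2   7.7] [ 3.11  -0.004 -1.474] [-8.75 -0.77  7.67] 9.0667
```

View pics/both14.png

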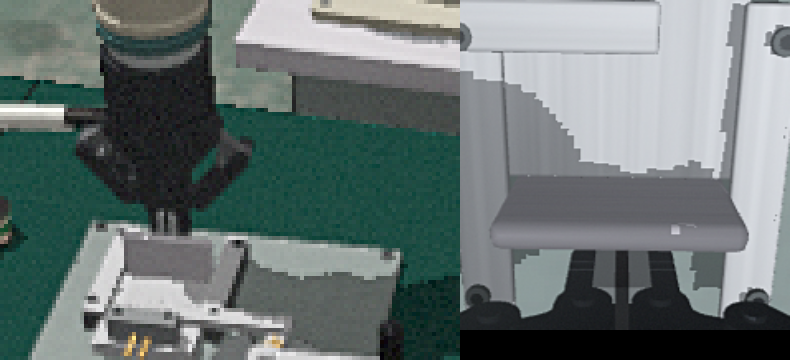

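The force rose to 10 N and motion stopped with the TCP at jig x≈-68, about where home should be. I'll back off cleanly and check from the top.

Emit:
{"op": "arm_command", "data": {"rot": [[0,0,0],[0,0,0],[0,0,0],[0,0,0],[0,0,0]], "slide": [[-8,-1,0],[-15,-1,0],[-15,-1,0],[-8,0,20],[0,0,35]], "gripper": [0,0,0,0,0]}}

```text
clock: 9.58
eef_pos: [454.5, -101.0, 59.7]
tool_rot: [3.114, -0.005, -1.472]
force: [0.3, -0.2, 0.2]
width: -0.0
```

Emit:
{"op": "arm_command", "data": {"rot": [[0,0,0],[0,0,0],[0,0,0],[0,0,0],[0,0,0]], "slide": [[0,-20,35],[0,-35,20],[0,-35,0],[0,-20,0],[0,0,0]], "gripper": [0,0,0,0,0]}}

```text
clock: 10.0
eef_pos: [466.2, -216.8, 126.0]
tool_rot: [3.141, -0.017, -1.464]
force: [0.5, -0.3, 0.8]
width: 0.2
```

```bash
python3 s.py pics/both15.png|tail -1; python3 - <<'E'
from h import *
p,d=get_image('top'); cv2.imwrite('pics/top15.png',cv2.resize(p[150:285,270:400,::-1],None,fx=4.4,fy=4.4,interpolation=cv2.INTER_CUBIC))
cv2.imwrite('pics/full15.png',p[:,:,::-1])
E
```

```text
now [ 466.2 -216.8  126. ] [-110.2 -157.1  126. ] [ 3.141 -0.017 -1.464] [ 0.49 -0.3   0.83] 10.0
```

View pics/top15.png

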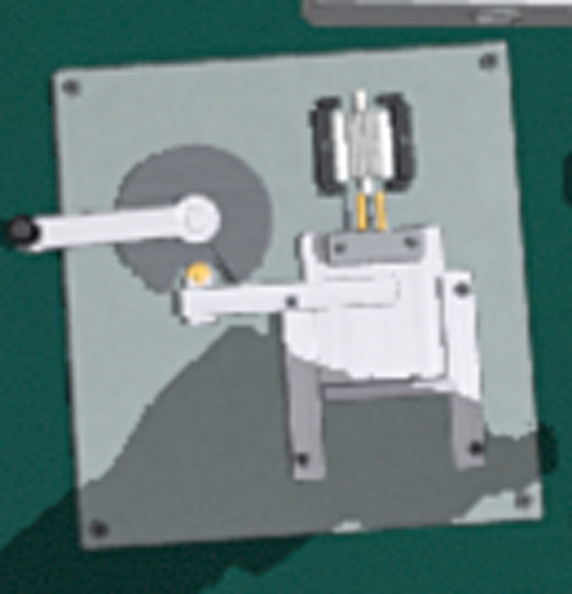

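View pics/full15.png

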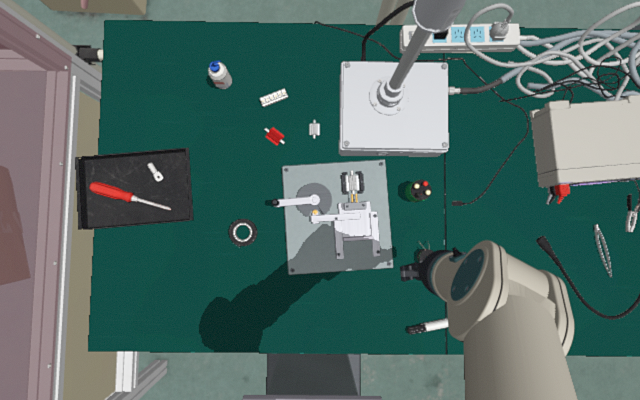

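```bash
python3 - <<'E' | tail -5
from m import *
g=lambda a,b,z:(J(f(*b,z))-J(f(*a,z))).round(1)
print('roller',g((203,335),(199,271),30))
print('screwL',g((344,314),(340,246),46),'screwR',g((416,308),(411,242),46))
a=cv2.imread('pics/crop0.png',0);b=cv2.imread('pics/top15.png',0)
T=a[285:335,325:435]; 
for img in (a,b):
    r=cv2.matchTemplate(img[180:360,280:480],T,cv2.TM_CCOEFF_NORMED); _,m,_,l=cv2.minMaxLoc(r); print(m,l); 
    if img is a: l0=l
print('tmpl',g((380+l0[0]-55,310),(380+l[0]-55,310+l[1]-l0[1]),46))
E
```

```text
roller [32.8 -0.1  0. ]
screwL [34.3 -0.5  0. ] screwR [33.4  0.   0. ]
0.9999913573265076 (45, 105)
0.9175240397453308 (40, 40)
tmpl [32.8  0.1  0. ]
```

Displacement measures 33–34 mm from a start of 0–3 mm, so it's likely home, but that is close to the 33 mm limit at top-camera resolution. I'll take a close wrist-camera look before deciding on another push.

Emit:
{"op": "arm_command", "data": {"rot": [[0,0,0],[0,0,0],[0,0,0],[0,0,0],[0,0,0]], "slide": [[-5,30,20],[-5,35,0],[-5,35,0],[-5,14,0],[0,0,0]], "gripper": [0,0,0,0,0]}}

```text
clock: 10.57
eef_pos: [443.2, -85.1, 142.4]
tool_rot: [3.134, -0.007, -1.451]
force: [0.3, 0.5, 0.1]
width: 0.1
```

```bash
python3 - <<'E' | tail -2
from m import *
s=telemetry.read_state(); c=get_calibration('wrist');p,d=get_image('wrist'); np.savez('pics/w16.npz',d=d,c=np.array([c],dtype=object),allow_pickle=True)
import pickle; pickle.dump((p,d,c),open('pics/w16.pkl','wb'))
cv2.imwrite('pics/w16.png',p[:,:,::-1]); print(s['eef_pos'],J(s['eef_pos']))
E
```

```text
roller [535.61244565  -3.44469155  26.        ]
[443.15596185 -85.0918749  142.35241571] [-122.67817646  -24.00730665  142.35241571]
```

View pics/w16.png

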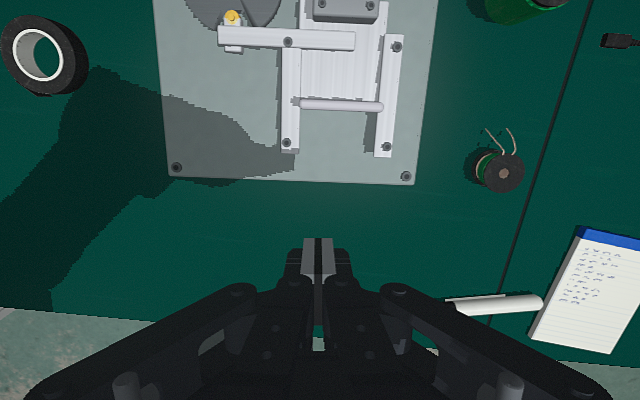

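```bash
python3 - <<'E'
import pickle,cv2,numpy as np
p,d,c=pickle.load(open('pics/w16.pkl','rb'))
cv2.imwrite('pics/c16.png',cv2.resize(p[80:200,270:415,::-1],None,fx=5,fy=5,interpolation=cv2.INTER_CUBIC))
E
```

```text
(no output)
```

View pics/c16.png

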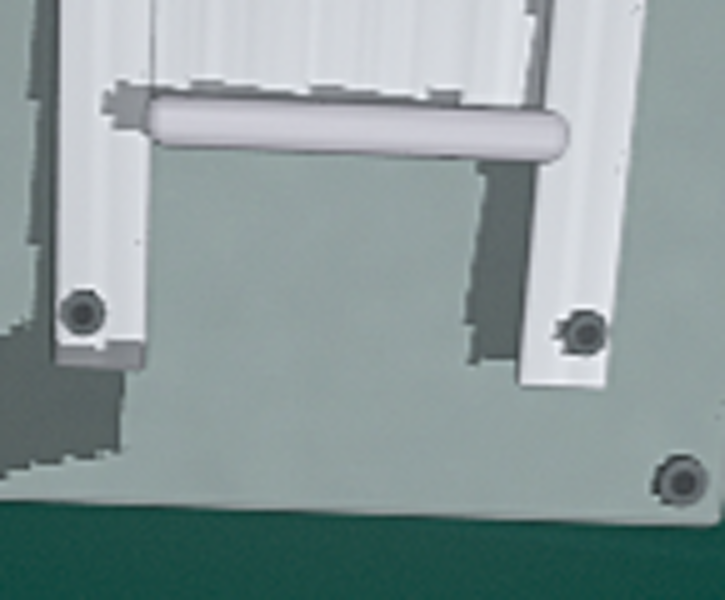

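```bash
python3 - <<'E' | tail -9
from m import *
import pickle
p,d,c=pickle.load(open('pics/w16.pkl','rb'))
print('cam',J(c['xyz']).round(1))
h=lambda x,y,z:J(px2w(c,270+(x+.5)/5-.5,80+(y+.5)/5-.5,z=z)).round(1)
print('railL',h(100,366,34),'railR',h(563,386,34),'base',h(355,512,12))
print('plate rear',h(355,155,59),h(355,155,55),'front',h(355,106,59))
for v in (102,106,109,111): print(v, d[v,340], J(px2w(c,340,v,d=d[v,340])).round(1))
w=J(px2w(c,232,16,z=30)); print('roller',w.round(1), 'bolt')
E
```

```text
roller [535.61244565  -3.44469155  26.        ]
cam [-51.1 -20.1 314.6]
railL [-94.3   0.8  34. ] railR [-94.7 -80.6  34. ] base [-124.2  -47.4   12. ]
plate rear [-56.5 -39.7  59. ] [-56.5 -40.   55. ] front [-49.3 -39.3  59. ]
102 247.41779 [-50.1 -39.1  56.6]
106 248.14488 [-53.1 -39.2  56.7]
109 247.59352 [-55.3 -39.3  57.9]
111 292.81818 [-57.8 -42.8  11.6]
roller [11.6 48.2 30. ] bolt
```

In the wrist view the fixed references check out: rail ends at -94.5 (should be -95) and base edge at -124.2 (should be -125). The plate's rear face is at -56.5 (home is -56) and the roller at 11.6 (home is 12). So travel is about 35 mm, against a hard stop. The cam, resistor and bystanders sit as they should and the arm is clear, so I'll hand in.

```bash
python3 - <<'E'
from h import *
print(telemetry.read_state()['force'], ctrl.finish_job())
E
```

```text
the job is handed in; nothing more can be done
[ 0.114651    0.90705391 -0.01409273] None
```

The slide is home and the cam is at its low point; I handed the job in at about 11 s of the 54 s allowed.

**What I did:** With closed fingertips I pushed the lever peg round from about 1.12 rad to about 0.03 rad while the slide was still back. I then pushed the slide forward until it met its stop, where the force jumped from about 4 N to 10 N. Last I backed the arm off, clear of everything.

**Last checks:**
- **Cam:** 0.02–0.04 rad from the top camera, measured before the slide push. The lever looked unchanged afterwards.
- **Slide:** The wrist camera put the push plate's rear face at jig x -56.5 mm (home is -56) and the roller at 11.6 mm (home is 12), so about 35 mm of travel.
- **Resistor and bystanders:** The resistor, can, tape and coil all look unmoved in the top view.
- **Arm:** It touches nothing and the force reads under 1 N.

**Disagreements:**
- **Fingertip height:** The fingertips really sat about 33 mm above the reported TCP. A first approach at the reported height met no resistance at the peg, so I set all working heights by the cameras.
- **Slide travel:** The coarser top camera gave 33–34 mm of movement, from an unknown start of 0–3 mm. That is close to the 33 mm limit, so I relied on the closer wrist view.

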